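# Shut the acrylic box and tip the soap carton down in front of its door

## Task

First push the small open door of the clear acrylic box fully shut while the soap carton is still standing. Then push the standing soap carton high up so that it topples and lies flat on its broad side, wholly inside the outlined bay on the stone mat in front of the door, where it keeps the door from swinging open again. Only push: do not lift or carry the carton, leave the cup and the other things standing where they are, and finish with the hand clear.

Things in the scene. Friction and masses are not known exactly. Their poses are not given: they have to be found in the camera images.
- bay (a point): centre of the outlined bay, on the top face of a fixed pale grey stone mat (150 x 370 mm, 4 mm thick, top 4 mm above the work surface). The bay is marked by a dark flush inlaid line 4 mm wide; inside the line it measures 112 mm along its own x and 200 mm along its own y. Its x points away from the robot to the acrylic box, y along the front of the box (to the robot's left), z up. The mat turns up to 0.2 rad either way
- box: fixed clear acrylic box with bright metal edges, 140 deep (its x) x 200 wide (its y) x 120 mm high, standing behind the mat. Origin at the bottom centre of its front face; x points into the box, y to the robot's left. Its front face lies about 10 to 18 mm behind the far outline of the bay, nearly parallel to it (within 0.04 rad)
- door (a joint): hinge of the box's swing door, rad: 0 is shut, flush with the front of the box; it grows as the door opens towards the robot (up to 1.4); it starts 0.7 to 1.2 open, reaching over the bay. The door stays where it is left (light friction, well under 1 N at its free edge) and has no catch or handle
- door_hinge (a point): top end of the door's upright hinge line, fixed on the front face of the box, 30 mm to the left (+y) of the middle of the face and 110 mm above the work surface
- door_corner (a point): upper free corner of the door, on its outer face. The door is a clear panel with steel edge strips, 110 mm wide from the hinge to this edge, 100 mm high, its outer face 6 mm outside the hinge line, its foot 10 mm above the work surface; shut, it runs from the hinge to the right (-y) along the box's front. When ajar, its outer face looks to the left (+y) and towards the robot, and is the face to push
- carton: brown cardboard soap carton with a paper band, 0.2 to 0.45 kg, 70 (x) x 45 (y) x 125 mm high (z), origin under its centre. It stands over the left or right end line of the bay (by chance; the pink cup at the other end), broad 70 x 125 faces looking along the bay, inner foot edge 5 to 16 mm inside the line. Pushed high on its outer face it tips over that edge at about 0.35 rad lean, then falls by itself
- carton_mid (a point): centre of the carton
- corner_a (a point): carton, middle of the 45 mm edge at its underside, on its -x side
- corner_b (a point): carton, middle of the 45 mm edge at its underside, on its +x side
- corner_c (a point): carton, middle of the 45 mm edge at its top, on its -x side
- corner_d (a point): carton, middle of the 45 mm edge at its top, on its +x side
- cup: pink plastic cup, 66 mm across the rim, 90 mm high, standing on the mat over the other end line of the bay; a bystander. Origin at the centre of its underside
- dish: terracotta soap dish with a soap, 90 x 120 mm, 29 mm high, left of the box; a bystander. Origin under its centre
- jar: closed round glass jar, 80 mm across, 100 mm high, right of the box; a bystander. Origin under its centre
- comb: flat bamboo comb, 170 mm long, 6 mm thick, lying before the mat on the robot's side; a bystander. Origin under its centre
- tray: steel hair pin tray, 70 x 140 mm, 18 mm high, before the mat on the robot's side; a bystander. Origin under its centre
- bottle: amber bottle, 60 mm across, 190 mm high, far to the left; a bystander. Origin under its centre
Not all that is in view belongs to the job. What is shaped like the carton but turquoise is not meant.

How it is judged:
By the outcome, as a careful person would: the job done as asked, in the order asked, and still so for the second after the job is handed in, with the robot touching nothing.
It also fails if it takes over 48 s, if anything falls off the work surface, if the arm or the gripper's body presses on something with over 40 N, if the wrist force passes 120 N, or if a joint passes its speed limit or range.

## Robot

A 6-joint arm with a two-finger parallel gripper is mounted at the origin on the work surface. World frame = base frame: x ahead of the robot, y to its left, z up, the work surface at z = 0. Lengths are in m, angles in rad, forces in N, time in s.
With the tool pointing down it reaches from about 0.375 to 0.975 m from the base axis. Payload 3.8 kg.
Tool frame: the origin (TCP) lies midway between the tips of the shut fingers; the grasp point (between the pads) lies 19 mm behind it; z points along the fingers, y is the line along which they close (so a half turn about z gives the same grasp; the last joint's range is limited). The gripper opens to 85 mm and grips with 20 to 120 N. Pads are 22 mm wide; open, the fingers measure 114 mm over their backs; the gripper's body (76 mm by 85 mm) begins 54 mm behind the grasp point. The pads swing forward as they close: fully open they stand 13 mm farther back than shut.
Start: joints at [1.159, 0.264, 1.604, -0, 1.274, -0.037], TCP at [0.247, 0.628, 0.231] pointing down, gripper open.
Joint ranges: [-2.63, 2.63], [-0.94, 2.18], [0.31, 2.57], [-1.31, 4.45], [0, 2.66], [-2.55, 2.55]. Speed limits (rad/s): [2.57, 2.57, 3.14, 3.14, 3.14, 3.14].

## Interface

Orientations are given as a rotation vector (axis times angle).
In Python, from workcell import sensors, viewer, job gives the robot as it stands.
- The arm moves only by the shell command python3 -m inch 'ROWS' [FORCE]. ROWS is JSON, one flat list of numbers, 7 for each row, row after row: the shift along the tool's x, y, z in mm, then the turn, a rotation vector about the tool's x, y, z in degrees, then the finger opening in mm, from 0 to 85.4. A call has exactly 8 rows; each row shifts and turns the commanded pose from where the row before left it, along the tool's axes as they then stand; what a row does not reach is not made up. A row lasts 1/10 s, in which the tool goes at most 50 mm and 8.59 degrees, less where a joint would pass 70% of its speed; a pose out of reach is approached as far as the arm can. A call is refused whole if a number of a shift passes 50 or a number of a turn 8.59, either way. A call with a gripper value outside its range is refused whole. The fingers move at their own pace and stop on an object; FORCE is the grip in N (left out, the last holds). Time passes only in rows, so rows that do not move let the fingers close, or fill a call up. It gives the time, the measured TCP pose, the force, the opening and the grip force at its end, in the units of the state.
- sensors.read_state(): the state, without advancing time (a new reading comes with each control period).
- viewer.read_camera(name): name is "side" or "top" or "wrist"; returns the picture (384x512x3 uint8, red, green, blue); there is no depth.
- viewer.camera_params(name): a dict with "K" (3x3 intrinsics, pixels), "world_to_cam" (4x4, takes a point from world to camera coordinates). Camera axes: x right, y down, z forward; pixel columns grow to the right and rows downward; lengths in m; the calibration is good to about 2 mm. The wrist camera is an equidistant fisheye: a pixel r from the principal point sees the ray r / f radians off the axis. A picture is of the moment at which its call begins: read the wrist's pose just before it. camera_params takes no time and is no camera call; for the wrist camera it gives the pose at the moment of the call.
- job.finish_job(): hands the job in; it is judged then, once.
The state is a dict: "time": time; "q": joint angles; "joint_vel": joint speeds; "joint_torque": joint torques, N m; "tool_pos": TCP position; "tcp_rot": TCP orientation; "wrist_force": force on the tool from outside, world axes, zero at the start; "torque": the same for the moment, N m; "width": opening from 0.0 (shut) to 1.0 (fully open); "grip_force": force on a finger pad.
Only numpy, scipy, OpenCV 4.12 (cv2) and the standard library are available. Lean on these libraries where they do the work, as an engineer would, in place of code of your own. Each camera call takes 0.05 s, during which the arm holds its last target. There are 200 camera calls.

## Working session

There is one attempt and no reset: what is moved stays moved. The work goes in short steps, Python scripts to look and compute and a shell command to move; the robot and the scene stay as the last step left them, time stands still between calls to the robot, and variables do not carry over. Pictures are saved under pics/ and viewed, at most 10 in all, crops included, and the job is handed in when it is done.

```bash
mkdir -p pics; python3 - <<'E'
from workcell import sensors, viewer
import cv2,numpy as np
s=sensors.read_state();print({k:np.round(s[k],3).tolist() for k in s})
for n in("top","side"):
    im=viewer.read_camera(n);cv2.imwrite(f"pics/{n}0.png",im[:,:,::-1])
    cv2.imwrite(f"pics/{n}0b.png",cv2.resize(im[:,:,::-1],(800,600),interpolation=cv2.INTER_CUBIC))
    p=viewer.camera_params(n);print(n,np.round(p["K"],2).tolist(),np.round(p["world_to_cam"],4).tolist())
E
```

```text
{'time': 0.0, 'q': [1.159, 0.265, 1.605, 0.0, 1.274, -0.037], 'joint_vel': [0.001, 0.0, 0.001, 0.0, -0.002, 0.0], 'joint_torque': [-0.002, -51.511, -36.731, -0.0, 0.013, -0.0], 'tool_pos': [0.247, 0.627, 0.23], 'tcp_rot': [-0.585, -3.086, 0.003], 'wrist_force': [-0.685, 0.48, -0.026], 'torque': [0.017, -0.01, -0.015], 'grip_force': 0.0, 'width': 0.998}
top [[411.43, 0.0, 260.09], [0.0, 411.43, 193.4], [0.0, 0.0, 1.0]] [[-0.0119, -0.9998, -0.0127, 0.1246], [-0.9995, 0.0123, -0.0288, 0.5495], [0.029, 0.0123, -0.9995, 1.0847], [0.0, 0.0, 0.0, 1.0]]
side [[369.46, 0.0, 259.34], [0.0, 369.46, 188.77], [0.0, 0.0, 1.0]] [[0.9751, -0.2215, 0.0127, -0.5125], [-0.1516, -0.7067, -0.6911, 0.2364], [0.162, 0.6719, -0.7227, 0.9578], [0.0, 0.0, 0.0, 1.0]]
```

View pics/top0b.png

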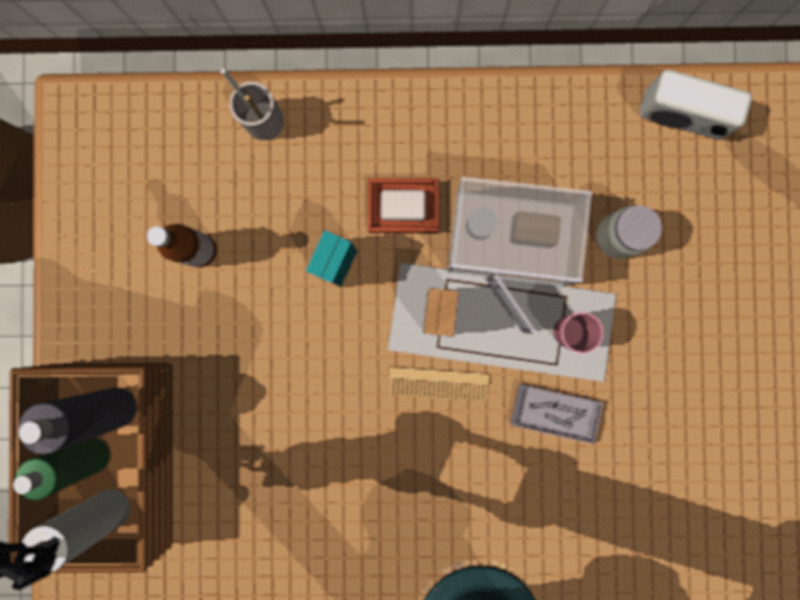

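View pics/side0b.png

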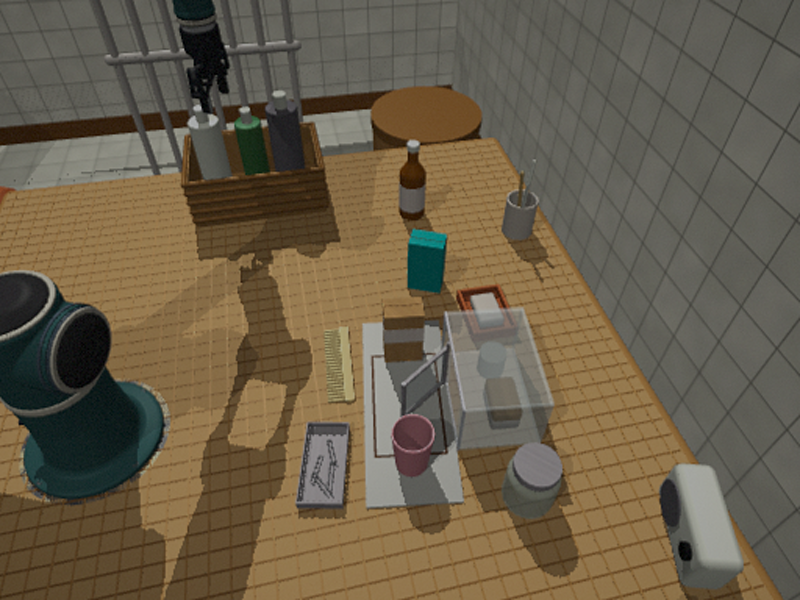

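The carton (top view, about (441,312) of 800x600) stands at the left end line, with the cup at (579,333) on the right. The door runs from its hinge near (493,277) to a free corner near (533,330). The turquoise decoy is at (330,258). I'll enlarge this area.

```bash
python3 - <<'E'
import cv2
im=cv2.imread("pics/top0.png")[155:255,240:400]
cv2.imwrite("pics/c1.png",cv2.resize(im,(800,500),interpolation=cv2.INTER_CUBIC))
im=cv2.imread("pics/side0.png")[180:330,220:370]
cv2.imwrite("pics/c2.png",cv2.resize(im,(600,600),interpolation=cv2.INTER_CUBIC))
E
```

```text
(no output)
```

View pics/c1.png

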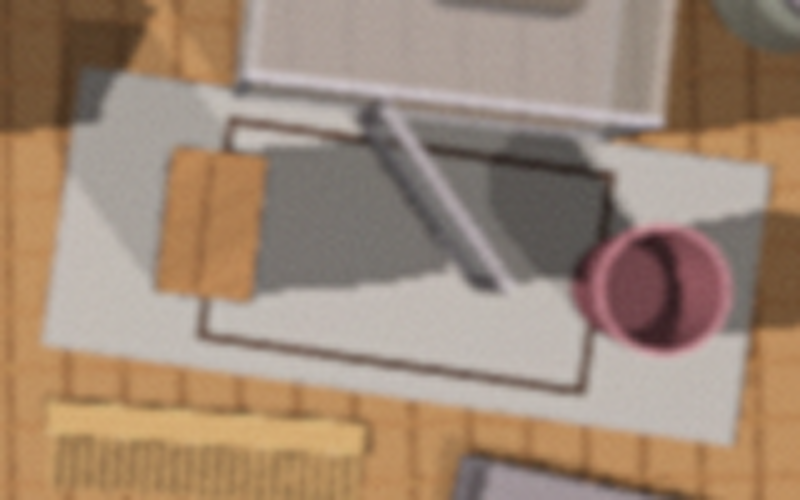

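View pics/c2.png

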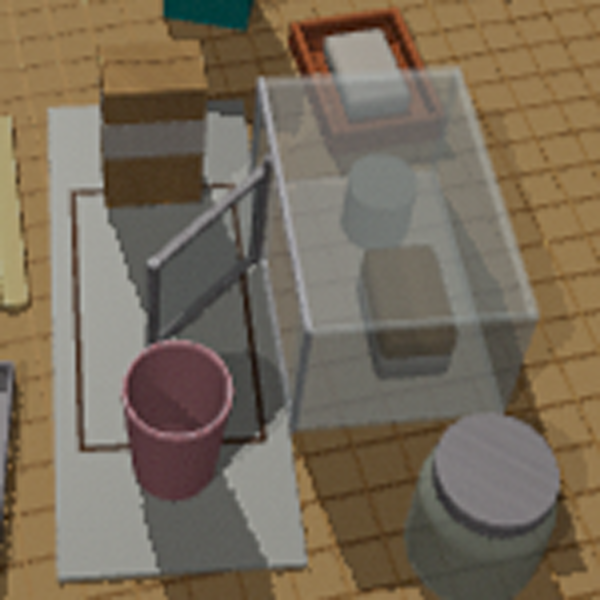

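In the top crop, the bay line corners are at (232,122), (608,176), (583,388) and (202,336), and the carton top at (172,150), (267,157), (252,300) and (157,290). The door's top strip runs (388,105)–(508,288). In the side crop, the carton's inner foot edge is (105,203)–(200,203) and the door's free top corner is (153,265).

```bash
cat >h.py <<'E'
import numpy as np
from workcell import viewer
def ray(n,px,z):
    p=viewer.camera_params(n);K=np.array(p["K"]);T=np.array(p["world_to_cam"]);R=T[:3,:3];c=-R.T@T[:3,3]
    d=R.T@np.linalg.inv(K)@np.array([px[0],px[1],1.]);return (c+d*(z-c[2])/d[2])[:2]
def t(x,y,z): return ray("top",(240+(x+.5)/5-.5,155+(y+.5)/5-.5),z)
def s(x,y,z): return ray("side",(220+(x+.5)/4-.5,180+(y+.5)/4-.5),z)
E
python3 - <<'E'
from h import *
np.set_printoptions(precision=4,suppress=True)
P=np.array
mat=P([t(*p,.004) for p in((82,70),(770,167),(733,443),(43,345))])
bay=P([t(*p,.004) for p in((232,122),(608,176),(583,388),(202,336))])
bs=P([s(*p,.004) for p in((235,187),(263,440),(82,449),(74,191))])
car=P([t(*p,.129) for p in((172,150),(267,157),(252,300),(157,290))])
cs=P([s(*p,.129) for p in((103,45),(205,50),(205,93),(103,93))])
cf=P([s(*p,.004) for p in((105,203),(203,203))])
for n,a in(("mat",mat),("bay",bay),("bayside",bs),("car",car),("carside",cs),("foot",cf)):
    e=a[0]-a[1];print(n,a.mean(0),a.tolist().__repr__() if 0 else a.ravel(),"yaw",np.arctan2(-e[0],e[1]))
print("yaw others",[np.arctan2((a[3]-a[2])[0]*-1,(a[3]-a[2])[1]) for a in(mat,bay,car)],[np.arctan2(-(a[3]-a[0])[1],-(a[3]-a[0])[0]) for a in(mat,bay,car)])
print("door top",t(388,105,.11),t(508,288,.11),"side",s(268,165,.11),s(153,265,.11))
print("boxtop front",t(243,82,.12),t(663,125,.12), s(260,80,.12),s(308,330,.12))
print("cup",t(661,288,.09),s(178,390,.09))
E
```

```text
mat [ 0.5161 -0.0433] [ 0.6175  0.1281  0.5611 -0.2373  0.415  -0.2146  0.471   0.1506] yaw -0.15338936192401031
bay [ 0.5164 -0.0433] [ 0.5887  0.0483  0.5573 -0.1513  0.4449 -0.1359  0.4748  0.0658] yaw -0.15572452940100168
bayside [ 0.5187 -0.043 ] [ 0.5935  0.0473  0.5588 -0.1533  0.445  -0.1347  0.4776  0.0687] yaw -0.17120471838898782
car [0.5325 0.0648] [0.5679 0.0832 0.564  0.0384 0.4965 0.0464 0.5018 0.0912] yaw -0.08624147879802518
carside [0.5346 0.062 ] [0.5057 0.0918 0.5726 0.0726 0.5631 0.0347 0.4971 0.0489] yaw 1.292070432612542
foot [0.5323 0.0456] [0.4976 0.0532 0.567  0.0381] yaw 1.3570602170031383
yaw others [np.float64(-0.15216577151302454), np.float64(-0.14697982358119244), np.float64(-0.11654051356263039)] [np.float64(-0.15229792769091707), np.float64(-0.152729366258507), np.float64(-0.11950943681467378)]
door top [ 0.5892 -0.0215] [ 0.5004 -0.0777] side [ 0.5928 -0.0185] [ 0.5025 -0.0791]
boxtop front [0.6004 0.0487] [ 0.5773 -0.1508] [0.6046 0.0459] [ 0.5794 -0.1499]
cup [ 0.4992 -0.1561] [ 0.5007 -0.1552]
```

```bash
python3 -m inch '[0,0,-35,0,0,-7.2,0, 0,0,-35,0,0,-7.2,0, -15,-28,0,0,0,0,0, -15,-28,0,0,0,0,0, -15,-28,0,0,0,0,0, -15,-28,0,0,0,0,0, -15,-28,0,0,0,0,0, -15,-28,0,0,0,0,0]' 20
python3 -m inch '[-15,-28,0,0,0,0,0, -15,-28,0,0,0,0,0, -15,-28,0,0,0,0,0, -15,-28,0,0,0,0,0, -15,-28,0,0,0,0,0, -15,-28,0,0,0,0,0, -15,-28,0,0,0,0,0, -15,-28,0,0,0,0,0]'
cat >g.py <<'E'
from h import *
from workcell import sensors
from scipy.spatial.transform import Rotation as Ro
import sys
t_=np.array([float(v) for v in sys.argv[1:4]])
st=sensors.read_state();R=Ro.from_rotvec(st["tcp_rot"]).as_matrix();p=np.array(st["tool_pos"])
print("t",round(st["time"],2),"p",p.round(4),"F",np.round(st["wrist_force"],1),"toolx",R[:,0].round(3),"z",R[:,2].round(3),"tool-frame mm to target",(R.T@(t_-p)*1e3).round(1))
E
python3 g.py .508 -.022 .08
```

```text
time: 0.9
tool_pos: [0.3158, 0.4488, 0.3007]
tcp_rot: [-0.193, -3.135, 0.001]
wrist_force: [0.2, -0.0, 1.0]
width: -0.002
grip_force: 0.0
time: 1.7
tool_pos: [0.4072, 0.2119, 0.3008]
tcp_rot: [-0.194, -3.135, 0.001]
wrist_force: [-0.3, -0.4, -0.4]
width: 0.0
grip_force: 0.0
t 1.7 p [0.4072 0.2119 0.3008] F [-0.3 -0.4 -0.4] toolx [-0.992  0.123  0.001] z [-0.001 -0.    -1.   ] tool-frame mm to target [-129.  -219.6  220.9]
```

```bash
python3 -m inch '[-16,-27.5,0,0,0,0,0, -16,-27.5,0,0,0,0,0, -16,-27.5,0,0,0,0,0, -16,-27.5,0,0,0,0,0, -16,-27.5,0,0,0,0,0, -16,-27.5,0,0,0,0,0, -16,-27.5,0,0,0,0,0, -16,-27,0,0,0,0,0]' >/dev/null
python3 -m inch '[0,0,0,0,0,0,0, 0,0,30,0,0,0,0, 0,0,30,0,0,0,0, 0,0,30,0,0,0,0, 0,0,30,0,0,0,0, 0,0,30,0,0,0,0, 0,0,20,0,0,0,0, 0,0,0,0,0,0,0]'
python3 g.py .508 -.022 .08
python3 - <<'E'
from workcell import viewer
import cv2,numpy as np
a=viewer.read_camera("top")[150:260,235:405,::-1];b=viewer.read_camera("side")[180:330,210:380,::-1]
cv2.imwrite("pics/d1.png",np.vstack([cv2.resize(a,(425,275),interpolation=2),cv2.resize(b,(425,320),interpolation=2)]))
E
```

```text
time: 3.3
tool_pos: [0.5035, -0.0193, 0.1274]
tcp_rot: [-0.193, -3.127, -0.001]
wrist_force: [-1.0, 0.2, -1.0]
width: -0.001
grip_force: 0.0
t 3.3 p [ 0.5035 -0.0193  0.1274] F [-1.   0.2 -1. ] toolx [-0.992  0.123  0.008] z [-0.008  0.001 -1.   ] tool-frame mm to target [-5.2 -2.1 47.4]
```

View pics/d1.png

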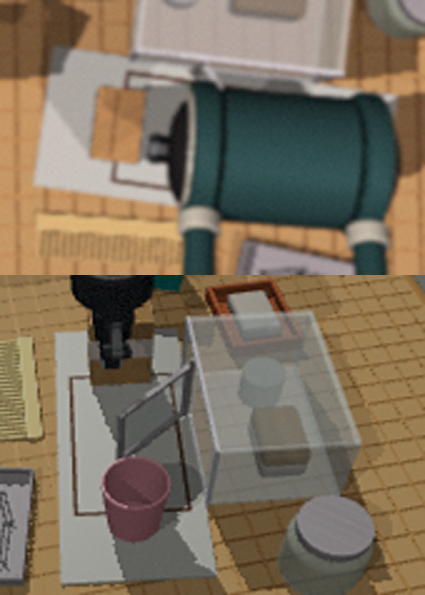

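The hand is between the carton and the door, touching neither. Next I'll descend and start the sweep.

```bash
python3 -m inch '[-5,-2,15,0,0,0,0, 0,0,15,0,0,0,0, 0,0,15,0,0,0,0, -4,-10,0,0,0,0,0, -5,-10,0,0,0,0,0, -7,-10,0,0,0,0,0, -9,-10,0,0,0,0,0, -9,-8,0,0,0,0,0]'
python3 -m inch '[-7,-6,0,0,0,0,0, -6,-4,0,0,0,0,0, -5,-3,0,0,0,0,0, -4,-1,0,0,0,0,0, 0,0,0,0,0,0,0, 0,0,0,0,0,0,0, 0,0,0,0,0,0,0, 0,0,0,0,0,0,0]'
python3 g.py .568 -.0945 .08
python3 - <<'E'
from workcell import viewer
import cv2,numpy as np
a=viewer.read_camera("top")[150:260,235:405,::-1];b=viewer.read_camera("side")[180:330,210:380,::-1]
cv2.imwrite("pics/d2.png",np.vstack([cv2.resize(a,(425,275),interpolation=2),cv2.resize(b,(425,320),interpolation=2)]))
E
```

```text
time: 4.2
tool_pos: [0.5412, -0.0762, 0.0872]
tcp_rot: [0.195, 3.134, -0.0]
wrist_force: [-0.4, 0.7, 0.4]
width: -0.002
grip_force: 0.3
time: 5.0
tool_pos: [0.5597, -0.0911, 0.0863]
tcp_rot: [-0.193, -3.136, -0.0]
wrist_force: [-0.5, -0.0, 0.0]
width: 0.001
grip_force: 0.0
t 5.0 p [ 0.5597 -0.0911  0.0863] F [-0.5 -0.   0. ] toolx [-0.992  0.123  0.   ] z [-0.  0. -1.] tool-frame mm to target [-8.7 -2.4  6.3]
```

View pics/d2.png

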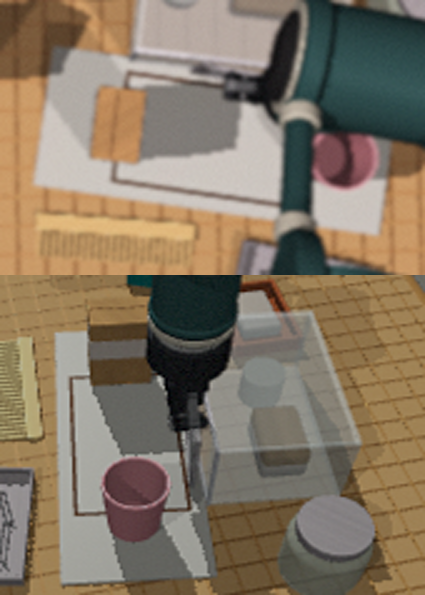

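The door is nearly shut, at a small angle. I'll close the rest in small steps while watching the force.

```bash
python3 -m inch '[-2,0,0,0,0,0,0, -2,0,0,0,0,0,0, -2,0,0,0,0,0,0, -2,0,0,0,0,0,0, -1,0,0,0,0,0,0, 0,0,0,0,0,0,0, 0,0,0,0,0,0,0, 0,0,0,0,0,0,0]'
python3 g.py .568 -.0945 .08
```

```text
time: 5.9
tool_pos: [0.5676, -0.0924, 0.0861]
tcp_rot: [-0.194, -3.133, -0.0]
wrist_force: [-4.0, 0.2, 4.3]
width: -0.001
grip_force: 2.5
t 5.9 p [ 0.5676 -0.0924  0.0861] F [-4.   0.2  4.3] toolx [-0.992  0.123  0.003] z [-0.003  0.    -1.   ] tool-frame mm to target [-0.6 -2.1  6.1]
```

```bash
python3 -m inch '[-0.7,0,0,0,0,0,0, -0.7,0,0,0,0,0,0, -0.6,0,0,0,0,0,0, 0,0,0,0,0,0,0, 0,0,0,0,0,0,0, 0,0,0,0,0,0,0, 0,0,0,0,0,0,0, 0,0,0,0,0,0,0]'
python3 g.py .568 -.0945 .08
```

```text
time: 6.7
tool_pos: [0.5677, -0.0924, 0.086]
tcp_rot: [-0.193, -3.129, -0.001]
wrist_force: [-10.7, 1.2, 7.8]
width: 0.003
grip_force: 5.3
t 6.7 p [ 0.5677 -0.0924  0.086 ] F [-10.7   1.2   7.8] toolx [-0.992  0.123  0.007] z [-0.007  0.001 -1.   ] tool-frame mm to target [-0.6 -2.1  6. ]
```

Position stalls while the force rises, so the door is shut. Now I'll back off, lift, and cross over to the carton's outer side.

```bash
python3 -m inch '[5,0,0,0,0,0,0, 12,0,0,0,0,0,0, 0,0,-25,0,0,0,0, 0,0,-30,0,0,0,0, 0,0,-30,0,0,0,0, 0,0,-20,0,0,0,0, 6,20,0,0,0,0,0, 6,30,0,0,0,0,0]' >/dev/null
python3 -m inch '[6,30,0,0,0,0,0, 6,30,0,0,0,0,0, 6,30,0,0,0,0,0, 6,30,0,0,0,0,0, 3,25,0,0,0,0,0, 0,10,0,0,0,0,0, 0,0,0,0,0,0,0, 0,0,0,0,0,0,0]'
python3 g.py .5393 .1166 .11
python3 - <<'E'
from workcell import viewer
import cv2,numpy as np
a=viewer.read_camera("top")[150:260,235:405,::-1];b=viewer.read_camera("side")[180:330,210:380,::-1]
cv2.imwrite("pics/d3.png",np.hstack([cv2.resize(a,(400,259),interpolation=2),cv2.resize(b,(294,259),interpolation=2)]))
cv2.imwrite("pics/d3.png",np.vstack([cv2.resize(a,(510,330),interpolation=2),cv2.resize(b[20:110],(510,270),interpolation=2)]))
E
```

```text
time: 8.3
tool_pos: [0.5405, 0.117, 0.1912]
tcp_rot: [0.193, 3.135, -0.001]
wrist_force: [0.3, -0.1, 0.4]
width: 0.001
grip_force: 0.0
t 8.3 p [0.5405 0.117  0.1912] F [ 0.3 -0.1  0.4] toolx [-0.992  0.123 -0.   ] z [ 0.    -0.001 -1.   ] tool-frame mm to target [ 1.1 -0.4 81.2]
```

View pics/d3.png

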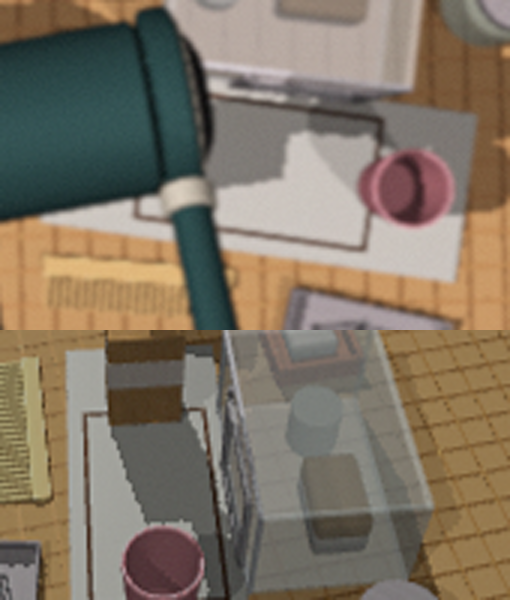

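The door is flush and the carton still stands. I'll descend beside its outer face, then push.

```bash
python3 -m inch '[1,0,20,0,0,0,0, 0,0,20,0,0,0,0, 0,0,20,0,0,0,0, 0,0,15,0,0,0,0, 0,0,5,0,0,0,0, 0,0,0,0,0,0,0, 0,-4,0,0,0,0,0, 0,-4,0,0,0,0,0]'
python3 -m inch '[0,-4,0,0,0,0,0, 0,-4,0,0,0,0,0, 0,-4,0,0,0,0,0, 0,-4,0,0,0,0,0, 0,-4,0,0,0,0,0, 0,-4,0,0,0,0,0, 0,0,0,0,0,0,0, 0,0,0,0,0,0,0]'
python3 g.py .533 .0645 .11
```

```text
time: 9.2
tool_pos: [0.5395, 0.1097, 0.1125]
tcp_rot: [0.193, 3.133, 0.001]
wrist_force: [-0.0, -0.4, -0.2]
width: -0.004
grip_force: 0.0
time: 10.0
tool_pos: [0.5354, 0.0858, 0.1111]
tcp_rot: [-0.194, -3.135, 0.0]
wrist_force: [-0.2, 0.1, 0.8]
width: -0.004
grip_force: 0.2
t 10.0 p [0.5354 0.0858 0.1111] F [-0.2  0.1  0.8] toolx [-0.992  0.123  0.   ] z [-0. -0. -1.] tool-frame mm to target [ -0.2 -21.5   1.1]
```

```bash
python3 -m inch '[0,-4,0,0,0,0,0, 0,-4,0,0,0,0,0, 0,-4,0,0,0,0,0, 0,-4,0,0,0,0,0, 0,-4,0,0,0,0,0, 0,-4,0,0,0,0,0, 0,-4,0,0,0,0,0, 0,0,0,0,0,0,0]'
python3 -m inch '[0,0,0,0,0,0,0, 0,0,0,0,0,0,0, 0,0,0,0,0,0,0, 0,0,-15,0,0,0,0, 0,0,-25,0,0,0,0, 0,0,-25,0,0,0,0, 0,20,-25,0,0,0,0, 0,40,0,0,0,0,0]'
python3 -m inch '[0,40,0,0,0,0,0, 0,40,0,0,0,0,0, 0,40,0,0,0,0,0, 0,40,0,0,0,0,0, 0,40,0,0,0,0,0, 0,20,0,0,0,0,0, 0,0,0,0,0,0,0, 0,0,0,0,0,0,0]'
python3 - <<'E'
from workcell import viewer
import cv2,numpy as np
a=viewer.read_camera("top")[155:255,240:400,::-1];b=viewer.read_camera("side")[180:330,220:370,::-1]
cv2.imwrite("pics/e1.png",cv2.resize(a,(800,500),interpolation=2));cv2.imwrite("pics/e2.png",cv2.resize(b,(600,600),interpolation=2))
E
```

```text
time: 10.8
tool_pos: [0.532, 0.0576, 0.1112]
tcp_rot: [-0.195, -3.135, 0.0]
wrist_force: [0.1, -1.1, -0.1]
width: -0.001
grip_force: 0.0
time: 11.6
tool_pos: [0.5428, 0.1171, 0.2075]
tcp_rot: [0.198, 3.126, 0.002]
wrist_force: [0.9, 0.5, 0.8]
width: 0.001
grip_force: 0.0
time: 12.4
tool_pos: [0.5664, 0.3357, 0.2015]
tcp_rot: [-0.192, -3.136, 0.002]
wrist_force: [0.3, 0.2, 0.8]
width: 0.001
grip_force: 0.0
```

View pics/e1.png

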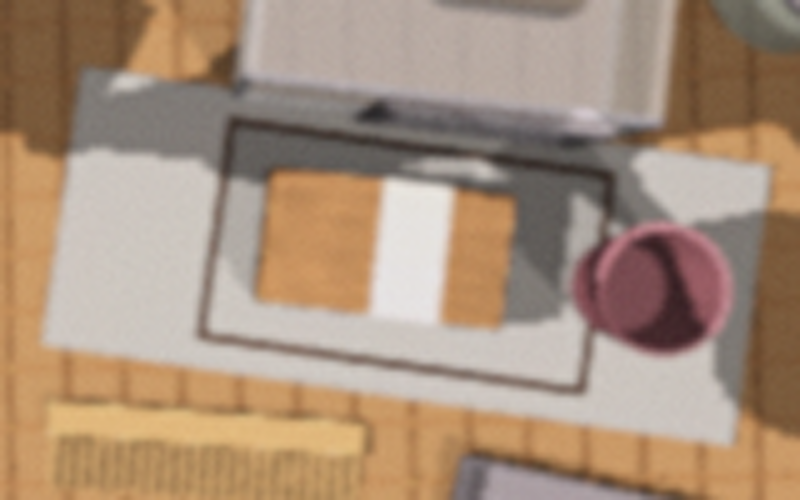

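View pics/e2.png

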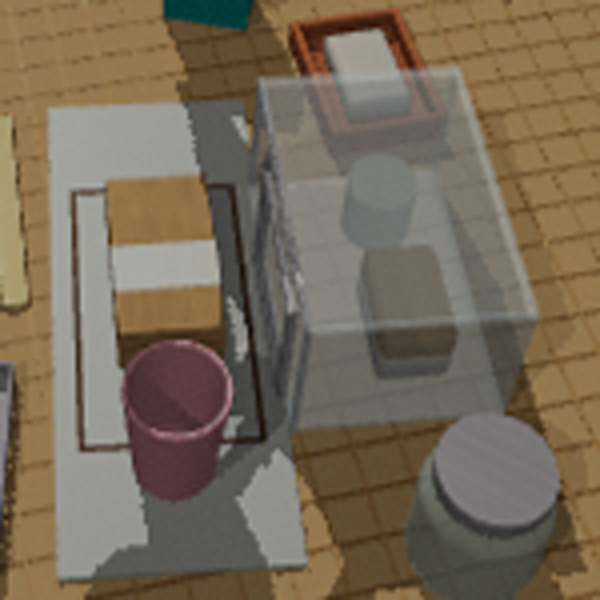

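The carton lies flat on its broad side inside the outline: its corners are (267,170), (515,195), (502,325) and (257,302), well within the line. The door is shut, the cup hasn't moved, and the hand is clear.

```bash
python3 - <<'E'
from h import *
from workcell import job
c=np.array([.517,-.0433]);a=-.152;X=np.array([np.cos(a),np.sin(a)]);Y=np.array([-X[1],X[0]])
for p in((267,170),(515,195),(502,325),(257,302)):
    d=t(*p,.049)-c;print((d@X*1e3).round(1),(d@Y*1e3).round(1))
print(job.finish_job())
E
```

```text
31.9 82.1
36.9 -44.9
-29.7 -47.2
-35.6 77.9
the job is handed in; nothing more can be done
None
```

I pushed the door shut with the carton still standing, then toppled the carton so it lies flat on its broad side inside the bay, about 18 mm or more from the outline; nothing else appears moved, the hand is clear, and the job is handed in at about 12.5 s.

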